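# Index a drill-jig turret to the reaming bush and bolt it

## Task

The hole of the clamp base in the drill jig is to be reamed next, through the blue-ringed bush. Push the red tab of the turret around until that bush clicks in at the orange pointer, then push the black tab of the lock bolt so that the bolt runs fully home into the turret's rim. Only push: do not pinch the tabs or pick anything up, and leave the clamp base and the things lying beside the jig where they are.

Things in the scene. Friction and masses are not known exactly. Their poses are not given: they have to be found in the camera images.
- jig: Fixed steel drill jig, about 184 x 335 mm, baseplate 12 mm thick. Origin: on the turret's vertical axis at bench level; z up. Seen along its own axes, the lock bolt lies on the +y side of the turret and the drilling position with the orange pointer on the -y side. But for the two tabs nothing on it is higher than 60 mm.
- turret_top (a point): Centre of the turret's flat top, 48 mm above the bench: a horizontal aluminium disc with four shallow rim lobes, greatest radius 76 mm. It carries four steel bushes 90 degrees apart, 52 mm from the axis, each in a flat coloured ring of 31 mm diameter (anticlockwise from above: blue, white, yellow, green). Bush heads stand 5 mm and the centre screw 10 mm above the disc.
- blue_bush (a point): Middle of the top of the bush with the blue ring, 52 mm from the turret's axis and 53 mm above the bench; turns with the turret.
- drill_point (a point): Fixed point over the hole of the clamp base, 52 mm from the turret's axis in the jig's -y direction, 53 mm above the bench: the middle of the blue-ringed bush belongs here. The orange pointer stands just outside the rim here.
- tab (a point): Centre of the turret's red tab: an upright smooth plastic blade on the disc, 9 mm thick along the direction of turning, 22 mm wide radially (27 to 49 mm from the axis) and 34 mm tall (48 to 82 mm above the bench). It stands 45 degrees anticlockwise (seen from above) of the blue bush and turns with the turret.
- turret (a joint): Angle of the turret, rad, anticlockwise from above, 0 with the blue bush at the drilling position; it may be turned either way, all the way round and more. A sprung roller clicks in every quarter turn, when a bush stands at the drilling position, and draws the turret there from up to 35 degrees either side; pushing it on takes about 5 N at the tab.
- lock_bolt (a joint): Travel of the lock bolt, m: 0 withdrawn (as at the start), 0.014 fully home in a slot of the turret's rim. It moves in the jig's -y direction, towards the turret axis, takes about 3 N and stays where it is left. It can enter only when a bush is clicked in; otherwise it meets the rim after 3 to 7 mm.
- bolt_tab (a point): Centre of the lock bolt's black upright tab: 8 mm thick along the bolt's travel, 24 mm wide, from 46 to 80 mm above the bench; withdrawn it stands 111 mm from the turret's axis in the jig's +y direction. The guide behind it is 54 mm high.
- work: White clamp base, 131 x 174 x 46 mm, lying loose in the jig's nest, its holed plate under the turret and its saddle block (top 58 mm above the bench) beside it. Origin: centre of its underside. To be left in place.
- cap_screw_a: Cap screw, 13 mm diameter, 34 mm tall, standing on its head on the bench; origin at its foot. To be left alone.
- cap_screw_b: A second cap screw like it. To be left alone.
- marker: Black felt marker lying on the bench, 15 x 126 x 17 mm, along its y; origin under its centre. To be left alone.

How it is judged:
By the outcome, as a careful person would: the job done as asked, in the order asked, and still so for the second after the job is handed in, with the robot touching nothing.
It also fails if it takes over 45 s, if anything falls off the work surface, if the arm or the gripper's body presses on something with over 40 N, if the wrist force passes 120 N, or if a joint passes its speed limit or range.

## Robot

A 6-joint arm with a two-finger parallel gripper is mounted at the origin on the work surface; the furniture and walls round the work are solid. World frame = base frame: x ahead of the robot, y to its left, z up, the work surface at z = 0. Lengths are in mm, angles in rad, forces in N, time in s.
With the tool pointing down it reaches from about 350 to 975 mm from the base axis. Payload 7.1 kg.
Tool frame: the origin (TCP) lies at the centre of the arm's flange, where the gripper is bolted on; the fingertips stand 182 mm ahead of it and the grasp point (between the pads) lies 163 mm ahead of it; z points along the fingers, y is the line along which they close (so a half turn about z gives the same grasp; the last joint's range is limited). The gripper opens to 88 mm and grips with 3 to 60 N. Pads are 20 mm wide; open, the fingers measure 115 mm over their backs; the gripper's body (75 mm by 178 mm) begins 61 mm behind the grasp point.
Start: joints at [-1.144, 0.423, 1.63, -0, 1.089, -0.019], TCP at [269.502, -563.893, 404.675] pointing down, gripper open.
Joint ranges: [-3, 3], [-0.9, 2.11], [0.09, 2.58], [-1.31, 4.45], [0.11, 2.69], [-2.54, 2.54]. Speed limits (rad/s): [2.39, 2.39, 3.01, 3.14, 3.14, 3.14].

## Interface

Orientations are given as a rotation vector (axis times angle).
In Python, from workcell import readout, get_image, ctrl gives the robot as it stands.
- The arm moves only by the tool step_arm, never from a script. Its argument "targets" is a list that holds one entry, the list of rows, each a list of 7 numbers: the shift along the world's x, y, z as a fraction of full scale, then the turn, a rotation vector about the world's x, y, z as a fraction of full scale, then the opening, from 0 (shut) to 1 (fully open). In form: [[[dx, dy, dz, wx, wy, wz, claw], ...]]. A call has exactly 5 rows; each row shifts and turns the commanded pose from where the row before left it; what a row does not reach is not made up. Full scale, the value 1, is 0.05 m for a shift and 4 degrees for a turn. A row lasts 1/8 s, in which the tool goes at most 62.5 mm and 10.7 degrees, less where a joint would pass 70% of its speed; a pose out of reach is approached as far as the arm can. A call with a number of a shift or a turn outside -1 to 1 is refused whole. A call with a gripper value outside its range is refused whole. The fingers move at their own pace and stop on an object; the grip force is fixed at half the most. Time passes only in rows, so rows that do not move let the fingers close, or fill a call up. It gives the time, the measured TCP pose, the force, the opening and the grip force at its end, in the units of the state.
- readout.get_obs(): the state, without advancing time (a new reading comes with each control period).
- get_image(name): name is "scene" or "top" or "wrist"; returns a dict with "pixels" (384x512x3 uint8, red, green, blue), "intrinsics" (3x3 intrinsics, pixels), "extrinsics" (4x4, takes a point from world to camera coordinates). Camera axes: x right, y down, z forward; pixel columns grow to the right and rows downward; lengths in mm; the calibration is good to about 2 mm. The wrist camera is an equidistant fisheye: a pixel r from the principal point sees the ray r / f radians off the axis. A picture is of the moment at which its call begins. There is no depth.
- ctrl.close_job(): hands the job in; it is judged then, once.
The state is a dict: "t": time; "qpos": joint angles; "qvel": joint speeds; "joint_torque": joint torques, N m; "ee_pos": TCP position; "orientation": TCP orientation; "ft_force": force on the tool from outside, world axes, zero at the start; "moment": the same for the moment, N m; "width": finger opening in mm; "grasp_force": force on a finger pad.
Only numpy, scipy, OpenCV 4.12 (cv2) and the standard library are available. Lean on these libraries where they do the work, as an engineer would, in place of code of your own. Each camera call takes 0.05 s, during which the arm holds its last target. There are 200 camera calls.

## Working session

There is one attempt and no reset: what is moved stays moved. The work goes in short steps, Python scripts to look and compute and a tool call to move; the robot and the scene stay as the last step left them, time stands still between calls to the robot, and variables do not carry over. Pictures are saved under pics/ and viewed, at most 10 in all, crops included, and the job is handed in when it is done.

Besides the shell and the picture viewer there is one more tool, called after ">>>" by a JSON object that holds its "name" and its "arguments". step_arm: Moves the arm, as the interface text tells. Shift numbers are shares of 0.05 m and turn numbers shares of 4 degrees, none past 1 either way. Its arguments: {"type":"object","properties":{"targets":{"type":"array"}},"required":["targets"]}

```bash
mkdir -p pics
cat > h.py <<'E'
import numpy as np, cv2
from workcell import readout, get_image, ctrl
def grab(n,f):
    d=get_image(n); cv2.imwrite('pics/'+f,cv2.cvtColor(d['pixels'],cv2.COLOR_RGB2BGR)); np.savez('pics/'+f+'.npz',**d); return d
def ray(d,u,v,z,fish=False):
    K=d['intrinsics'];E=d['extrinsics']
    a=np.array([(u-K[0,2])/K[0,0],(v-K[1,2])/K[1,1]])
    if fish:
        r=np.hypot(*a); c=np.array([*(a*np.sin(r)/max(r,1e-9)),np.cos(r)])
    else: c=np.array([*a,1])
    R=E[:3,:3]; o=-R.T@E[:3,3]; w=R.T@c
    return o+w*(z-o[2])/w[2]
E
python3 - <<'E'
from h import *
t=grab('top','top1.png'); s=grab('scene','scene1.png')
a=np.hstack([cv2.imread('pics/top1.png'),cv2.imread('pics/scene1.png')])
for d in(t,s): print(d['intrinsics'].round(1).tolist(),(-d['extrinsics'][:3,:3].T@d['extrinsics'][:3,3]).round())
print(readout.get_obs())
E
```

```text
[[358.1, 0.0, 252.9], [0.0, 358.1, 195.7], [0.0, 0.0, 1.0]] [321. -67. 944.]
[[497.2, 0.0, 250.6], [0.0, 497.2, 194.6], [0.0, 0.0, 1.0]] [ -58.  812. 1024.]
{'t': 0.1, 'qpos': array([-1.14397316e+00,  4.23754506e-01,  1.63063097e+00, -9.88258763e-06,
        1.08859070e+00, -1.89872184e-02]), 'qvel': array([ 9.86041921e-04, -7.19461374e-04, -1.06491492e-03, -4.26565524e-05,
        1.23988870e-03,  1.90484871e-04]), 'joint_torque': array([-1.10030967e-03, -5.45621681e+01, -2.74322891e+01,  6.44389680e-02,
        1.88111508e-02, -2.97633585e-05]), 'ee_pos': array([ 269.41435912, -563.66127861,  403.97861254]), 'orientation': array([-3.06254633e+00, -6.94200526e-01,  4.53362095e-04]), 'ft_force': array([-0.08449083,  0.03166615, -0.28031551]), 'moment': array([-0.00220566, -0.01475495, -0.0412299 ]), 'grasp_force': 0.0, 'width': 87.59192119341802}
```

View pics/top1.png

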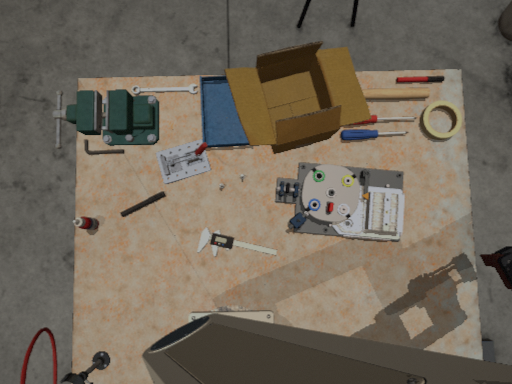

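View pics/scene1.png

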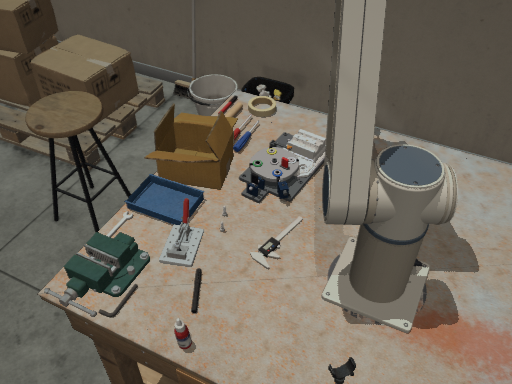

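The top view shows the turret near (331,194) with a blue ring near (314,205) and a red tab near (329,208). In the scene view it sits near (275,172). I'll enlarge both and measure the colours.

Run:
```python
from h import *
a=cv2.imread('pics/top1.png')[150:250,265:415]; b=cv2.imread('pics/scene1.png')[120:210,230:340]
cv2.imwrite('pics/c1.png',np.vstack([cv2.resize(a,(600,400),interpolation=2)]))
d=dict(np.load('pics/top1.png.npz'))
hsv=cv2.cvtColor(cv2.imread('pics/top1.png'),cv2.COLOR_BGR2HSV)
def m(n,lo,hi,z,box=(270,160,370,235)):
    k=cv2.inRange(hsv,lo,hi); q=np.zeros_like(k); x0,y0,x1,y1=box; q[y0:y1,x0:x1]=k[y0:y1,x0:x1]
    c,_=cv2.findContours(q,0,2)
    for e in sorted(c,key=cv2.contourArea)[-2:]:
        (u,v),r=cv2.minEnclosingCircle(e); print(n,round(u,1),round(v,1),round(r,1),cv2.contourArea(e),ray(d,u,v,z).round(1))
m('blue',(100,90,40),(125,255,255),48);m('green',(45,90,40),(85,255,255),48);m('yellow',(22,120,90),(35,255,255),48)
m('red',(0,150,60),(6,255,255),75);m('orange',(8,180,120),(18,255,255),50)
```

```text
blue 313.8 204.5 5.9 91.5 [ 373.3 -217.3   48. ]
blue 298.0 220.0 7.3 106.0 [ 335.5 -176.5   48. ]
green 318.1 175.3 6.1 89.0 [ 446.9 -231.1   48. ]
yellow 347.7 180.4 5.9 90.5 [ 432.1 -304.8   48. ]
red 330.5 207.0 4.3 25.0 [ 364.7 -253.1   75. ]
orange 366.0 195.5 1.8 4.0 [ 392.8 -348.4   50. ]
```

View pics/c1.png

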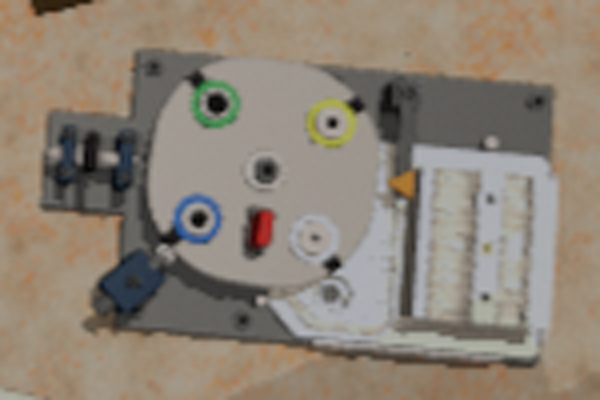

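The enlarged crop has image up = world +x and left = +y. The bolt guide is on the left, and its black tab is near crop (91,150). The orange pointer is on the right at (402,184), and blue is at lower left.

- **Turret centre:** about (402.7, -261).
- **Jig yaw:** about -6°.
- **Turn needed:** blue bush at 124° and tab at 169°, so the turret goes about 140° anticlockwise.

I'll move above the clockwise side of the tab.

>>> {"name": "step_arm", "arguments": {"targets": [[[0.2,0.69,-0.1,0,0,-0.91,0],[0.2,0.69,-0.2,0,0,-0.91,0],[0.2,0.69,-0.2,0,0,-0.91,0],[0.2,0.69,-0.2,0,0,-0.91,0],[0.2,0.69,-0.2,0,0,-0.91,0]]]}}

```text
t: 0.72
ee_pos: [319.6, -390.2, 359.2]
orientation: [-3.135, -0.198, 0.0]
ft_force: [0.5, 0.5, -1.3]
width: 40.9
grasp_force: 0.0
```

>>> {"name": "step_arm", "arguments": {"targets": [[[0.2,0.69,-0.2,0,0,-0.91,0],[0.2,0.69,-0.2,0,0,-0.91,0],[0.2,0.69,-0.2,0,0,-0.91,0],[0.2,0.69,-0.2,0,0,-0.91,0],[0.25,0.69,-0.2,0,0,-0.91,0]]]}}

```text
t: 1.35
ee_pos: [372.1, -217.8, 309.3]
orientation: [-3.127, 0.301, 0.0]
ft_force: [0.3, -0.8, 0.2]
width: 0.1
grasp_force: 0.0
```

Run:
```python
from h import *
d=grab('wrist','w1.png'); o=readout.get_obs(); print(o['ee_pos'].round(1),o['orientation'].round(3),o['qpos'].round(2),o['width'],o['t'],o['ft_force'].round(1))
print(d['intrinsics'].round(1).tolist(),(-d['extrinsics'][:3,:3].T@d['extrinsics'][:3,3]).round())
hsv=cv2.cvtColor(cv2.imread('pics/w1.png'),cv2.COLOR_BGR2HSV)
for n,lo,hi,z in [('blue',(100,90,40),(125,255,255),48),('green',(45,90,40),(85,255,255),48),('yellow',(22,120,90),(35,255,255),48),('red',(0,150,60),(6,255,255),82),('orange',(8,180,120),(18,255,255),50)]:
    c,_=cv2.findContours(cv2.inRange(hsv,lo,hi),0,2)
    for e in sorted(c,key=cv2.contourArea)[-2:]:
        (u,v),r=cv2.minEnclosingCircle(e); print(n,round(u,1),round(v,1),round(r,1),cv2.contourArea(e),ray(d,u,v,z,True).round(1))
```

```text
[ 372.  -215.   308.1] [-3.125  0.304  0.004] [-0.55  0.3   2.12  0.    0.73  1.21] 0.5076753916181185 1.4 [-1.1  1.8 -0.8]
[[297.3, 0.0, 255.1], [0.0, 297.3, 194.2], [0.0, 0.0, 1.0]] [ 454. -234.  289.]
blue 39.5 81.0 43.8 617.0 [530.7 -37.8  48. ]
blue 211.9 242.3 18.6 636.0 [ 341.6 -171.9   48. ]
green 246.5 120.5 12.7 82.5 [ 441.7 -224.4   48. ]
green 247.0 101.5 17.4 138.5 [ 456.8 -227.8   48. ]
yellow 250.0 326.0 0.0 0.0 [ 234.9 -185.7   48. ]
yellow 338.9 112.9 19.2 318.0 [ 435.  -300.4   48. ]
red 26.5 284.5 35.4 520.0 [335.7  44.9  82. ]
red 483.5 284.0 35.9 530.0 [ 240.5 -447.8   82. ]
orange 259.0 338.0 0.0 0.0 [ 216.5 -192.1   50. ]
orange 391.0 151.5 8.1 113.5 [ 395.6 -343.3   50. ]
```

View pics/w1.png

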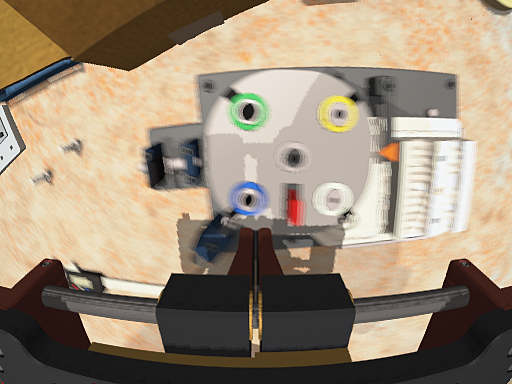

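The wrist view is blurred by motion. The rings are at blue (249,199), green (249,112), yellow (338,113) and white (333,199), with the red tab at (295,205) and the fingertips at (258,230). I'll measure once more with the arm still.

```bash
cat > meas.py <<'E'
from h import *
def meas(f):
    d=grab('wrist',f); o=readout.get_obs(); print(o['ee_pos'].round(1),o['t'])
    hsv=cv2.cvtColor(cv2.imread('pics/'+f),cv2.COLOR_BGR2HSV)
    for n,lo,hi,z in [('blue',(100,90,40),(125,255,255),48.5),('green',(45,90,40),(85,255,255),48.5),('yellow',(22,120,90),(35,255,255),48.5),('red',(0,150,60),(6,255,255),75),('orange',(8,180,120),(18,255,255),50)]:
        k=cv2.morphologyEx(cv2.inRange(hsv,lo,hi),cv2.MORPH_CLOSE,np.ones((7,7)))
        k[250:]=0
        c,_=cv2.findContours(k,0,2)
        for e in sorted(c,key=cv2.contourArea)[-3:]:
            (u,v),r=cv2.minEnclosingCircle(e)
            if cv2.contourArea(e)>50: print(n,round(u,1),round(v,1),round(r,1),cv2.contourArea(e),ray(d,u,v,z,True).round(1))
E
python3 - <<'E'
from meas import *
meas('w2.png')
E
```

```text
[ 371.9 -216.4  308.6] 1.45
blue 217.3 235.9 21.7 476.5 [ 347.3 -175.3   48.5]
blue 256.2 199.1 17.9 924.0 [ 374.8 -216.2   48.5]
blue 41.5 81.5 46.3 1053.0 [528.6 -38.5  48.5]
green 255.8 110.4 19.3 1086.0 [ 447.8 -230.1   48.5]
yellow 346.2 112.5 18.6 974.5 [ 433.9 -302.9   48.5]
red 245.5 232.5 6.0 65.0 [ 357.9 -204.2   75. ]
red 264.0 236.5 9.0 82.5 [ 351.6 -217.9   75. ]
red 303.5 207.0 18.6 426.0 [ 370.2 -252.3   75. ]
orange 398.5 150.5 10.5 162.0 [ 394.9 -346.9   50. ]
```

Run:
```python
import numpy as np
C=np.array([403.5,-260.3])
def P(t,g=18):
    t=np.radians(t); return C+38*np.array([np.cos(t),np.sin(t)])-g*np.array([-np.sin(t),np.cos(t)])
p=np.array([372.0,-217.5]); q=P(169); print('approach',(q-p)/50,q)
acc=q.copy()
for i in range(34):
    n=P(169+4*(i+1)); s=np.round((n-acc)/50,3); acc+=s*50
    print(f'[{s[0]},{s[1]},0,0,0,1,0],',end='\n' if i%5==4 else ' ')
print(acc)
```

```text
approach [-0.04734542 -0.35759938] [ 369.63272895 -235.37996887]
[-0.033,-0.048,0,0,0,1,0], [-0.03,-0.051,0,0,0,1,0], [-0.026,-0.053,0,0,0,1,0], [-0.022,-0.054,0,0,0,1,0], [-0.019,-0.056,0,0,0,1,0],
[-0.014,-0.057,0,0,0,1,0], [-0.011,-0.057,0,0,0,1,0], [-0.006,-0.059,0,0,0,1,0], [-0.003,-0.058,0,0,0,1,0], [0.002,-0.059,0,0,0,1,0],
[0.006,-0.058,0,0,0,1,0], [0.01,-0.058,0,0,0,1,0], [0.014,-0.057,0,0,0,1,0], [0.017,-0.056,0,0,0,1,0], [0.022,-0.055,0,0,0,1,0],
[0.025,-0.053,0,0,0,1,0], [0.029,-0.051,0,0,0,1,0], [0.033,-0.049,0,0,0,1,0], [0.036,-0.046,0,0,0,1,0], [0.039,-0.044,0,0,0,1,0],
[0.042,-0.041,0,0,0,1,0], [0.045,-0.038,0,0,0,1,0], [0.047,-0.035,0,0,0,1,0], [0.049,-0.031,0,0,0,1,0], [0.052,-0.028,0,0,0,1,0],
[0.054,-0.024,0,0,0,1,0], [0.055,-0.021,0,0,0,1,0], [0.056,-0.016,0,0,0,1,0], [0.057,-0.013,0,0,0,1,0], [0.058,-0.008,0,0,0,1,0],
[0.059,-0.005,0,0,0,1,0], [0.059,-0.0,0,0,0,1,0], [0.058,0.004,0,0,0,1,0], [0.058,0.008,0,0,0,1,0], [ 410.53272895 -301.72996887]
```

>>> {"name": "step_arm", "arguments": {"targets": [[[0,0,-0.4,0,0,0,0],[0,0,-0.4,0,0,0,0],[0,0,-0.3,0,0,0,0],[0,0,-0.15,0,0,0,0],[0,0,0,0,0,0,0]]]}}

```text
t: 2.08
ee_pos: [371.9, -219.2, 246.9]
orientation: [-3.127, 0.297, 0.001]
ft_force: [0.1, -1.1, 0.8]
width: 0.3
grasp_force: 0.0
```

>>> {"name": "step_arm", "arguments": {"targets": [[[-0.016,-0.12,0,0,0,0,0],[-0.015,-0.12,0,0,0,0,0],[-0.015,-0.08,0,0,0,0,0],[-0.033,-0.048,0,0,0,1,0],[-0.03,-0.051,0,0,0,1,0]]]}}

```text
t: 2.7
ee_pos: [366.5, -240.1, 247.4]
orientation: [-3.141, 0.076, -0.001]
ft_force: [0.3, 2.5, -0.3]
width: 0.6
grasp_force: 0.9
```

>>> {"name": "step_arm", "arguments": {"targets": [[[-0.026,-0.053,0,0,0,1,0],[-0.022,-0.054,0,0,0,1,0],[-0.019,-0.056,0,0,0,1,0],[-0.014,-0.057,0,0,0,1,0],[-0.011,-0.057,0,0,0,1,0]]]}}

```text
t: 3.32
ee_pos: [361.9, -254.0, 247.3]
orientation: [3.106, 0.472, 0.0]
ft_force: [0.8, 0.5, -0.8]
width: 0.5
grasp_force: 0.0
```

>>> {"name": "step_arm", "arguments": {"targets": [[[-0.006,-0.059,0,0,0,1,0],[-0.003,-0.058,0,0,0,1,0],[0.002,-0.059,0,0,0,1,0],[0.006,-0.058,0,0,0,1,0],[0.01,-0.058,0,0,0,1,0]]]}}

```text
t: 3.95
ee_pos: [362.4, -268.6, 247.4]
orientation: [2.977, 1.004, 0.0]
ft_force: [-0.1, 0.1, 0.4]
width: 0.7
grasp_force: 0.0
```

Run:
```python
from meas import *
meas('w3.png'); o=readout.get_obs(); print(o['ft_force'],o['qpos'].round(2))
```

```text
[ 362.5 -268.9  247.4] 4.0
blue 180.5 79.5 29.1 545.5 [ 414.4 -173.3   48.5]
blue 124.5 176.0 30.1 1580.0 [ 341.8 -176.3   48.5]
blue 465.5 87.5 52.7 2482.0 [ 537.  -323.2   48.5]
green 220.9 117.7 25.4 1916.0 [ 409.9 -207.4   48.5]
yellow 342.1 115.4 24.7 1775.0 [ 456.5 -264.5   48.5]
red 287.5 234.2 17.1 475.0 [ 382.9 -276.7   75. ]
red 483.0 56.2 49.5 2083.0 [ 548.5 -306.1   75. ]
[ 0.82268949 -0.03074973  0.11942414] [-0.66  0.45  2.1  -0.    0.59  0.25]
```

View pics/w3.png

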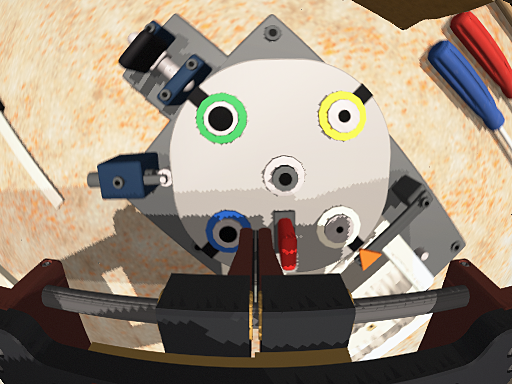

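In this view the turret has clicked in at the detent before the target: the white ring is at the orange pointer (370,258), blue is at (228,232), and the red tab (288,243) is just ahead of the fingertips. I'll keep pushing.

>>> {"name": "step_arm", "arguments": {"targets": [[[0.014,-0.057,0,0,0,1,0],[0.017,-0.056,0,0,0,1,0],[0.022,-0.055,0,0,0,1,0],[0.025,-0.053,0,0,0,1,0],[0.029,-0.051,0,0,0,1,0]]]}}

```text
t: 4.62
ee_pos: [366.8, -281.4, 247.0]
orientation: [-2.756, -1.502, 0.002]
ft_force: [-3.3, 1.8, 2.6]
width: 0.4
grasp_force: 2.0
```

>>> {"name": "step_arm", "arguments": {"targets": [[[0.033,-0.049,0,0,0,1,0],[0.036,-0.046,0,0,0,1,0],[0.039,-0.044,0,0,0,1,0],[0.042,-0.041,0,0,0,1,0],[0.045,-0.038,0,0,0,1,0]]]}}

```text
t: 5.25
ee_pos: [376.6, -292.7, 247.0]
orientation: [-2.453, -1.959, 0.002]
ft_force: [-3.7, -1.1, 0.8]
width: 0.5
grasp_force: 1.8
```

>>> {"name": "step_arm", "arguments": {"targets": [[[0.047,-0.035,0,0,0,1,0],[0.049,-0.031,0,0,0,1,0],[0.052,-0.028,0,0,0,1,0],[0.054,-0.024,0,0,0,1,0],[0.055,-0.021,0,0,0,1,0]]]}}

```text
t: 5.88
ee_pos: [390.0, -299.9, 247.1]
orientation: [-2.077, -2.356, 0.0]
ft_force: [-0.8, -1.5, -0.7]
width: 0.7
grasp_force: 0.6
```

>>> {"name": "step_arm", "arguments": {"targets": [[[0.056,-0.016,0,0,0,1,0],[0.057,-0.013,0,0,0,1,0],[0.058,-0.008,0,0,0,1,0],[0.059,-0.005,0,0,0,1,0],[0,0,0,0,0,0,0]]]}}

```text
t: 6.5
ee_pos: [401.9, -302.0, 247.3]
orientation: [1.732, 2.62, -0.0]
ft_force: [0.0, 0.1, 0.6]
width: 0.5
grasp_force: 0.0
```

Run:
```python
from meas import *
meas('w4.png'); o=readout.get_obs(); print(o['ft_force'],o['qpos'].round(2))
```

```text
[ 401.8 -301.9  247.2] 6.55
blue 355.5 58.0 28.6 511.5 [ 414.1 -173.5   48.5]
blue 505.0 29.0 29.6 800.0 [517.8 -77.7  48.5]
blue 240.0 16.0 29.7 1380.0 [ 340.3 -179.4   48.5]
green 222.3 119.1 25.3 1831.5 [ 355.4 -242.    48.5]
yellow 343.2 115.3 24.5 1696.5 [ 421.7 -209.9   48.5]
red 290.4 234.3 16.6 439.5 [ 416.4 -284.1   75. ]
[-0.13907081  0.83559381 -0.48596436] [-0.67  0.5   1.99 -0.    0.65 -1.07]
```

View pics/w4.png

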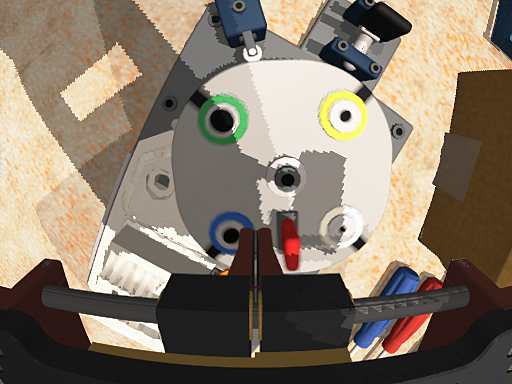

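The turret has reached about 14° short of the target. Blue is at (232,232), beside the pointer, whose tip shows at (223,272). Yellow's slot isn't on the bolt line yet, so I'll push the rest of the way.

>>> {"name": "step_arm", "arguments": {"targets": [[[0.059,0.0,0,0,0,1,0],[0.058,0.004,0,0,0,1,0],[0.058,0.008,0,0,0,1,0],[0.03,0.006,0,0,0,0.5,0],[0,0,0,0,0,0,0]]]}}

```text
t: 7.18
ee_pos: [412.1, -300.9, 247.2]
orientation: [-1.4, -2.812, -0.0]
ft_force: [-0.4, 0.1, -0.2]
width: 0.2
grasp_force: 0.0
```

Run:
```python
from meas import *
meas('w5.png'); o=readout.get_obs(); print(o['ft_force'],o['qpos'].round(2))
```

```text
[ 412.  -300.9  247.2] 7.225
blue 230.0 232.1 22.6 463.0 [ 399.  -310.9   48.5]
blue 381.0 80.5 27.9 476.0 [ 414.1 -173.    48.5]
blue 282.5 15.3 25.6 1059.5 [ 342.2 -181.3   48.5]
green 223.6 119.4 25.6 1924.0 [ 353.  -253.7   48.5]
yellow 344.4 117.3 24.7 1761.0 [ 410.2 -207.4   48.5]
red 289.5 235.0 16.4 444.0 [ 421.5 -280.7   75. ]
[-0.04920052 -1.02816177  0.17784479] [-0.65  0.51  1.97  0.    0.66 -1.3 ]
```

Yellow now sits where green sat at the previous detent (410,-207), so the blue bush is clicked in. I'll back off, lift, and go behind the bolt tab with the tool turned by about -43°.

>>> {"name": "step_arm", "arguments": {"targets": [[[-0.1,-0.08,0,0,0,0,0],[-0.08,-0.06,0.1,0,0,0,0],[0,0,0.5,0,0,0,0],[0,0,0.6,0,0,-0.8,0],[0,0.3,0.2,0,0,-1,0]]]}}

```text
t: 7.85
ee_pos: [403.3, -293.9, 319.2]
orientation: [1.576, 2.714, -0.001]
ft_force: [-0.1, 0.1, 0.3]
width: 0.5
grasp_force: 0.0
```

>>> {"name": "step_arm", "arguments": {"targets": [[[0.05,0.7,0,0,0,-1,0],[0.05,0.7,0,0,0,-1,0],[0.05,0.7,0,0,0,-1,0],[0.1,0.7,0,0,0,-1,0],[0.1,0.7,0,0,0,-1,0]]]}}

```text
t: 8.48
ee_pos: [420.4, -117.2, 317.6]
orientation: [2.024, 2.402, 0.0]
ft_force: [0.5, 0.1, 0.4]
width: 0.3
grasp_force: 0.0
```

>>> {"name": "step_arm", "arguments": {"targets": [[[0.1,0.2,0,0,0,-1,0],[0,0,0,0,0,-1,0],[0,0,0,0,0,-1,0],[0,0,0,0,0,-1,0],[0,0,0,0,0,0,0]]]}}

```text
t: 9.1
ee_pos: [425.4, -108.2, 317.4]
orientation: [2.335, 2.101, 0.0]
ft_force: [0.1, 0.7, 0.2]
width: 0.5
grasp_force: 0.0
```

Run:
```python
from meas import *
meas('w6.png')
d=grab('top','top2.png'); cv2.imwrite('pics/c2.png',cv2.resize(cv2.imread('pics/top2.png')[150:250,265:415],(600,400),interpolation=2))
d=dict(np.load('pics/top1.png.npz')); print('boltTab top',ray(d,287.75,187.5,80),readout.get_obs()['orientation'])
```

```text
[ 425.4 -108.1  317.4] 9.15
blue 182.0 247.2 8.2 66.0 [ 350.8 -149.8   48.5]
blue 250.0 228.5 18.2 71.5 [ 418.3 -136.3   48.5]
blue 422.4 64.0 91.0 17411.0 [591.4   3.9  48.5]
boltTab top [ 414.17960501 -150.39433414   80.        ] [2.33463626e+00 2.10194423e+00 1.84162012e-04]
```

View pics/w6.png

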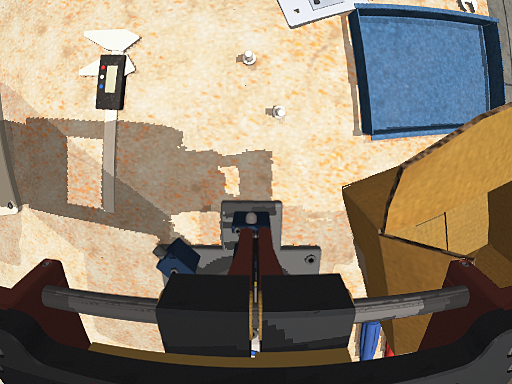

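View pics/c2.png

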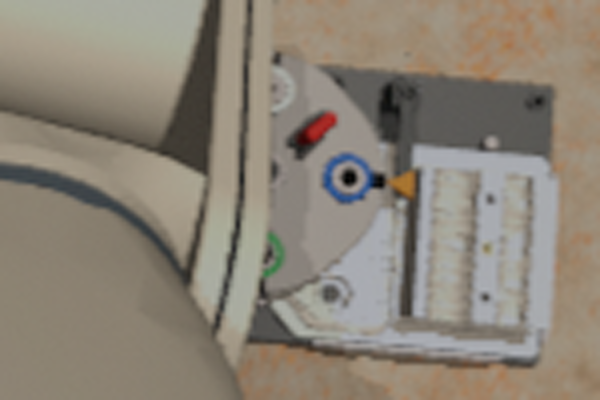

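The top crop shows the blue ring at (349,177), right at the orange pointer, so it's clicked in. In the wrist view the carton's flap (345,187) is close to the wide side of the gripper body. Before going down I'll shift away and turn the tool by 90°, so the body lies along the bolt instead.

>>> {"name": "step_arm", "arguments": {"targets": [[[-0.3,0,0,0,0,0.9,0],[-0.3,0,0,0,0,0.9,0],[-0.2,0,0,0,0,0.9,0],[0,0,0,0,0,0.9,0],[0,0,0,0,0,0.9,0]]]}}

```text
t: 9.82
ee_pos: [385.4, -108.0, 317.3]
orientation: [1.975, 2.443, 0.0]
ft_force: [0.3, 0.4, -0.7]
width: 0.5
grasp_force: 0.0
```

>>> {"name": "step_arm", "arguments": {"targets": [[[0,0,0,0,0,0.9,0],[0,0,0,0,0,0.9,0],[0,0,0,0,0,0.9,0],[0,0,0,0,0,0.9,0],[0,0,0,0,0,0.9,0]]]}}

```text
t: 10.45
ee_pos: [385.6, -108.0, 317.3]
orientation: [1.568, 2.722, -0.0]
ft_force: [0.0, -1.1, 0.3]
width: 0.3
grasp_force: 0.0
```

>>> {"name": "step_arm", "arguments": {"targets": [[[0,0,0,0,0,0.9,0],[0,0,0,0,0,0.9,0],[0,0,0,0,0,0.9,0],[0,0,0,0,0,0.9,0],[0,0,0,0,0,0.9,0]]]}}

```text
t: 11.08
ee_pos: [385.5, -108.0, 317.3]
orientation: [1.123, 2.934, 0.0]
ft_force: [-0.6, 0.6, -0.0]
width: 0.4
grasp_force: 0.0
```

>>> {"name": "step_arm", "arguments": {"targets": [[[0,0,0,0,0,0.9,0],[0,0,0,0,0,0.9,0],[0,0,0,0,0,0.9,0],[0.1,0,0,0,0,0.9,0],[0.1,0,0,0,0,0.9,0]]]}}

```text
t: 11.7
ee_pos: [395.6, -108.1, 317.3]
orientation: [0.65, 3.073, -0.0]
ft_force: [0.9, 0.9, -0.7]
width: 0.6
grasp_force: 0.0
```

>>> {"name": "step_arm", "arguments": {"targets": [[[0.1,-0.05,0,0,0,0.9,0],[0.1,-0.05,0,0,0,0.9,0],[0.1,-0.05,0,0,0,0.9,0],[0.1,0,0,0,0,0.9,0],[0.06,0,0,0,0,0.9,0]]]}}

```text
t: 12.32
ee_pos: [418.8, -115.6, 317.3]
orientation: [0.161, 3.137, -0.0]
ft_force: [0.7, 0.0, -0.2]
width: 0.3
grasp_force: 0.0
```

Run:
```python
from h import *
o=readout.get_obs(); print(o['ee_pos'],o['qpos'].round(2),o['orientation'])
d=grab('wrist','w7.png'); print(-d['extrinsics'][:3,:3].T@d['extrinsics'][:3,3])
```

```text
[ 418.76021255 -115.61069283  317.25857365] [-0.3   0.29  2.1  -0.    0.75 -1.76] [ 1.61298134e-01  3.13731433e+00 -6.69015794e-05]
[ 336.15768544 -107.08236251  297.3195534 ]
```

View pics/w7.png

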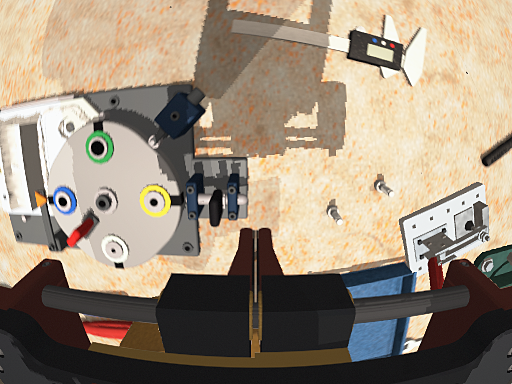

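The wrist view shows the blue ring (64,202) at the orange pointer (40,200) and yellow's slot in line with the bolt. The black bolt tab is near (215,208), and the fingertips (258,230) are beyond the rear guide (233,198).

Run:
```python
from h import *
d=dict(np.load('pics/w7.png.npz'))
k=cv2.inRange(cv2.cvtColor(d['pixels'],cv2.COLOR_RGB2GRAY),0,35)[180:235,203:226]
n,l,s,c=cv2.connectedComponentsWithStats(k); print(s[1:]+np.array([203,180,0,0,0]))
for p in [(215,208),(215,226),(217,192)]: print(p,ray(d,*p,80,True).round(1))
```

```text
[[203 186   1   7   7]
 [209 189  13  37 305]
 [203 205   1   2   2]]
(215, 208) [ 412.9 -146.8   80. ]
(215, 226) [ 428.1 -149.1   80. ]
(217, 192) [ 400.  -143.4   80. ]
```

>>> {"name": "step_arm", "arguments": {"targets": [[[0,0,-0.4,0,0,0,0],[0,0,-0.4,0,0,0,0],[0,0,-0.3,0,0,0,0],[0,0,-0.25,0,0,0,0],[0,0,0,0,0,0,0]]]}}

```text
t: 13.0
ee_pos: [418.3, -115.4, 249.1]
orientation: [-0.166, -3.136, -0.001]
ft_force: [0.4, 0.3, 0.4]
width: 0.7
grasp_force: 0.0
```

>>> {"name": "step_arm", "arguments": {"targets": [[[-0.01,-0.08,-0.06,0,0,0,0],[-0.01,-0.08,0,0,0,0,0],[-0.01,-0.08,0,0,0,0,0],[-0.01,-0.08,0,0,0,0,0],[-0.01,-0.08,0,0,0,0,0]]]}}

```text
t: 13.62
ee_pos: [416.1, -135.7, 246.8]
orientation: [0.166, 3.137, 0.0]
ft_force: [1.1, 4.0, 1.6]
width: 0.9
grasp_force: 1.6
```

>>> {"name": "step_arm", "arguments": {"targets": [[[-0.007,-0.06,0,0,0,0,0],[-0.007,-0.06,0,0,0,0,0],[-0.005,-0.04,0,0,0,0,0],[0,-0.02,0,0,0,0,0],[0,0,0,0,0,0,0]]]}}

```text
t: 14.25
ee_pos: [415.1, -144.5, 246.6]
orientation: [-0.166, -3.137, 0.0]
ft_force: [1.2, 1.1, 1.1]
width: 0.1
grasp_force: 0.7
```

>>> {"name": "step_arm", "arguments": {"targets": [[[-0.002,-0.02,0,0,0,0,0],[-0.002,-0.02,0,0,0,0,0],[0,-0.01,0,0,0,0,0],[0,0,0,0,0,0,0],[0,0,0,0,0,0,0]]]}}

```text
t: 14.88
ee_pos: [414.9, -146.9, 246.6]
orientation: [-0.166, -3.137, 0.0]
ft_force: [0.4, 2.5, 0.9]
width: 0.5
grasp_force: 1.1
```

>>> {"name": "step_arm", "arguments": {"targets": [[[-0.002,-0.02,0,0,0,0,0],[-0.002,-0.02,0,0,0,0,0],[0,0,0,0,0,0,0],[0,0,0,0,0,0,0],[0,0,0,0,0,0,0]]]}}

```text
t: 15.5
ee_pos: [414.7, -149.0, 246.6]
orientation: [-0.166, -3.137, 0.0]
ft_force: [-0.5, 1.7, -0.2]
width: 0.6
grasp_force: 0.8
```

>>> {"name": "step_arm", "arguments": {"targets": [[[-0.002,-0.02,0,0,0,0,0],[-0.002,-0.02,0,0,0,0,0],[0,0,0,0,0,0,0],[0,0,0,0,0,0,0],[0,0,0,0,0,0,0]]]}}

```text
t: 16.12
ee_pos: [414.6, -149.8, 246.7]
orientation: [-0.168, -3.137, -0.003]
ft_force: [2.0, 14.7, 3.1]
width: 0.7
grasp_force: 7.6
```

Run:
```python
from h import *
d=grab('wrist','w8.png'); cv2.imwrite('pics/c8.png',cv2.resize(cv2.imread('pics/w8.png')[80:280,0:300],(750,500),interpolation=2))
```

```text
(no output)
```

View pics/c8.png

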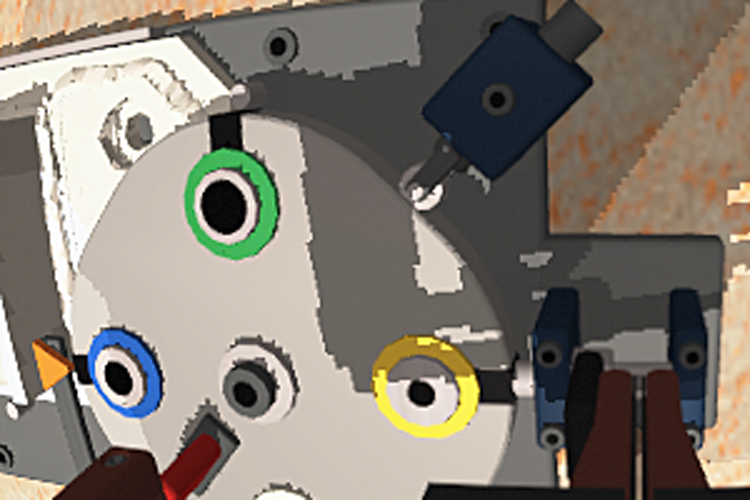

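The crop shows the blue ring (125,372) at the pointer, the pin reaching the rim slot at (515,380), and the tab up against the front guide. The force rose to 15 N, so the bolt has hit a hard stop. I'll back off and measure the tab's travel from the same viewpoint as before.

>>> {"name": "step_arm", "arguments": {"targets": [[[0.02,0.2,0,0,0,0,0],[0.03,0.3,0,0,0,0,0],[0.03,0.18,0.3,0,0,0,0],[0,0,0.6,0,0,0,0],[0,0,0.5,0,0,0,0]]]}}

```text
t: 16.8
ee_pos: [418.8, -116.4, 318.5]
orientation: [0.165, 3.136, -0.001]
ft_force: [0.2, -0.4, 0.5]
width: 0.8
grasp_force: 0.0
```

>>> {"name": "step_arm", "arguments": {"targets": [[[0,0,0,0,0,0,0],[0,0,0,0,0,0,0],[0,0,0,0,0,0,0],[0,0,0,0,0,0,0],[0,0,0,0,0,0,0]]]}}

```text
t: 17.42
ee_pos: [418.5, -117.0, 316.2]
orientation: [-0.166, -3.136, -0.0]
ft_force: [0.3, 0.5, -1.1]
width: 0.3
grasp_force: 0.0
```

Run:
```python
from meas import *
meas('w9.png'); 
for f in('w7.png','w9.png'):
    d=dict(np.load(f'pics/{f}.npz')); g=cv2.cvtColor(d['pixels'],cv2.COLOR_RGB2GRAY)
    k=cv2.inRange(g,0,35)[180:240,185:240]
    n,l,s,c=cv2.connectedComponentsWithStats(k)
    for i in range(1,n):
        if s[i,4]>40: print(f,s[i]+np.array([185,180,0,0,0]),ray(d,c[i][0]+185,c[i][1]+180,72,True).round(1))
    # profile along bolt axis z=45
    K=d['intrinsics'];E=d['extrinsics'];out=[]
    for r in range(50,112,2):
        p=E[:3,:3]@np.array([403.8+.112*r,-260+.994*r,45])+E[:3,3]
        th=np.arctan2(np.hypot(p[0],p[1]),p[2]);q=p[:2]/np.hypot(p[0],p[1])*th*K[0,0]+K[:2,2]
        out.append((r,int(g[int(round(q[1])),int(round(q[0]))])))
    print(out)
```

```text
[ 418.5 -117.   316.3] 17.475
blue 233.0 201.0 18.4 317.5 [ 418.  -136.7   48.5]
blue 64.1 200.2 14.6 482.0 [ 399.6 -312.4   48.5]
blue 177.3 114.7 23.0 993.0 [ 337.  -174.4   48.5]
green 99.5 146.5 16.6 672.0 [ 352.8 -254.5   48.5]
yellow 155.7 200.7 16.7 728.0 [ 410.5 -207.8   48.5]
red 80.5 232.5 17.1 310.0 [ 425.6 -282.1   75. ]
orange 39.3 198.3 7.7 81.5 [ 393.7 -346.5   50. ]
w7.png [187 180  17  37 187] [ 401.  -160.1   72. ]
w7.png [228 180  12  14  59] [ 397.6 -129.5   72. ]
w7.png [209 189  13  37 305] [ 413.8 -147.4   72. ]
[(50, 143), (52, 177), (54, 230), (56, 230), (58, 230), (60, 123), (62, 235), (64, 230), (66, 226), (68, 19), (70, 31), (72, 32), (74, 34), (76, 28), (78, 0), (80, 63), (82, 136), (84, 59), (86, 66), (88, 70), (90, 62), (92, 55), (94, 209), (96, 202), (98, 201), (100, 201), (102, 205), (104, 142), (106, 11), (108, 15), (110, 12)]
w9.png [188 180  21  51 475] [ 408.  -160.5   72. ]
w9.png [229 180  11  37 101] [ 404.9 -130.3   72. ]
[(50, 0), (52, 98), (54, 232), (56, 229), (58, 228), (60, 144), (62, 231), (64, 229), (66, 236), (68, 26), (70, 30), (72, 32), (74, 31), (76, 56), (78, 220), (80, 212), (82, 219), (84, 54), (86, 67), (88, 47), (90, 11), (92, 13), (94, 14), (96, 14), (98, 11), (100, 0), (102, 255), (104, 167), (106, 211), (108, 208), (110, 207)]
```

Run:
```python
from h import *
for f in('w7.png','w9.png'):
    d=dict(np.load(f'pics/{f}.npz')); g=cv2.cvtColor(d['pixels'],cv2.COLOR_RGB2GRAY)
    K=d['intrinsics'];E=d['extrinsics']
    for x in(-6,0,6):
        R=np.arange(86,126,1.); P=np.array([403.8+.112*R+.994*x,-260+.994*R-.112*x,80+0*R])
        p=E[:3,:3]@P+E[:3,3:]; h=np.hypot(p[0],p[1]); q=p[:2]/h*np.arctan2(h,p[2])*K[0,0]+K[:2,2:3]
        v=cv2.remap(g,q[0].astype('f4')[None],q[1].astype('f4')[None],1)[0]
        print(f,x,v.tolist())
```

```text
w7.png -6 [44, 56, 61, 90, 125, 59, 54, 65, 68, 68, 71, 74, 59, 29, 10, 23, 20, 16, 10, 97, 128, 131, 145, 13, 30, 34, 41, 44, 35, 27, 11, 10, 3, 50, 195, 178, 108, 99, 45, 65]
w7.png 0 [65, 107, 126, 126, 122, 69, 51, 66, 73, 63, 40, 30, 45, 38, 15, 26, 100, 132, 130, 129, 130, 133, 109, 30, 29, 36, 40, 41, 37, 28, 15, 8, 9, 74, 136, 134, 136, 103, 31, 52]
w7.png 6 [126, 125, 124, 125, 127, 113, 80, 93, 104, 99, 89, 63, 44, 115, 206, 208, 206, 202, 199, 200, 203, 211, 156, 38, 26, 36, 40, 42, 36, 27, 12, 80, 202, 204, 203, 199, 191, 182, 134, 118]
w9.png -6 [54, 57, 54, 96, 127, 63, 54, 65, 60, 32, 29, 35, 42, 45, 36, 26, 12, 12, 12, 10, 0, 98, 245, 93, 125, 131, 129, 129, 129, 129, 130, 130, 129, 130, 130, 132, 131, 78, 53, 69]
w9.png 0 [86, 126, 124, 125, 121, 54, 67, 96, 93, 38, 29, 35, 42, 44, 36, 26, 15, 11, 12, 7, 48, 133, 131, 129, 129, 129, 129, 129, 130, 130, 130, 131, 131, 132, 130, 133, 131, 57, 37, 78]
w9.png 6 [125, 123, 123, 124, 126, 120, 99, 99, 97, 48, 26, 35, 40, 42, 37, 28, 9, 5, 198, 210, 204, 194, 192, 206, 205, 198, 195, 187, 185, 187, 202, 198, 198, 204, 199, 194, 190, 183, 159, 162]
```

The tab's profile has moved from 113 to 99 mm, a travel of 14.0 mm, so the bolt is fully home. The blue bush is still at the drilling position.

```bash
python3 -c "
from workcell import ctrl; print(ctrl.close_job())"
```

```text
the job is handed in; nothing more can be done
None
```

The job is handed in: the blue-ringed bush is clicked in at the orange pointer, the lock bolt is fully home (14 mm of travel measured), and the arm is clear of everything, at about 17.5 s of the 45 s allowed.

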